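# Close up the wine pump's strainer pot and hold the lid at vent

### The arm

A 6-joint arm with a two-finger parallel gripper is mounted at the origin on the work surface. World frame = base frame: x ahead of the robot, y to its left, z up, the work surface at z = 0. Lengths are in m, angles in rad, forces in N, time in s.
With the tool pointing down it reaches from about 0.425 to 0.95 m from the base axis. Payload 3.5 kg.
Tool frame: the origin (TCP) lies on the centre line of the jaws, within the pads' length; the fingertips stand 22 mm ahead of it and the grasp point (between the pads) lies 3 mm ahead of it (robot.finger_overhang is the distance from the TCP to the fingertips, in m); z points along the fingers, y is the direction in which the jaws open and shut (so a half turn about z gives the same grasp; the last joint's range is limited). The gripper opens to 85 mm and grips with 20 to 120 N. Pads are 22 mm wide; open, the fingers measure 114 mm over their backs; the gripper's body (76 mm by 85 mm) begins 54 mm behind the grasp point. The pads swing forward as they close: fully open they stand 13 mm farther back than shut.
Start: joints at [-1.33, 0.286, 1.577, -0, 1.279, -0.15], TCP at [0.257, -0.624, 0.253] pointing down, gripper open.
Joint ranges: [-2.77, 2.77], [-0.9, 2.22], [0.21, 2.48], [-1.53, 4.67], [0.24, 2.81], [-2.84, 2.84]. Speed limits (rad/s): [2.79, 2.79, 3.14, 3.14, 3.14, 3.14].

### API

Orientations are given as [roll, pitch, yaw] about the fixed x, y, z axes, in that order (R = Rz(yaw) Ry(pitch) Rx(roll)).
In Python, from bench import robot, cams, job gives the robot as it stands.
- The arm moves only by the shell command python3 -m jog 'ROWS' [OPENING] [FORCE]. ROWS is JSON, one flat list of numbers, 6 for each row, row after row: the shift along the tool's x, y, z in m, then the turn, a rotation vector about the tool's x, y, z in degrees. A call has 1 to 20 rows; each row is the pose to reach, as a shift and turn from the pose commanded when the call began, along the tool's axes at that moment; what a row does not reach only later rows make up. A row lasts 1/8 s, in which the tool goes at most 62.5 mm and 10.7 degrees, less where a joint would pass 70% of its speed; a pose out of reach is approached as far as the arm can. A call with a gripper value outside its range is refused whole. OPENING is the closure in counts, from 0 (fully open) to 255 (shut), set as the call begins (- or left out, the last holds). The fingers move at their own pace and stop on an object; FORCE is the grip in N (left out, the last holds). Time passes only in rows, so rows that repeat a pose let the fingers close. It gives the time, the measured TCP pose, the force and the opening at its end, in the units of the state.
- robot.get_state(): the state, without advancing time (a new reading comes with each control period).
- cams.capture(name): name is "side" or "top"; returns a dict with "img" (480x640x3 uint8, red, green, blue), "z_map" (480x640 float32, m along the optical axis (not along the pixel's ray), 0 where there is no reading), "K" (3x3 intrinsics, pixels), "distortion" ([k1, k2, p1, p2, k3] as OpenCV has them; the pictures are not rectified), "R" (3x3) and "t" (3): a world point X has camera coordinates R X + t. Camera axes: x right, y down, z forward; pixel columns grow to the right and rows downward; lengths in m; the calibration is good to about 2 mm. A picture is of the moment at which its call begins.
- job.close_job(): hands the job in, once; it reports no verdict.
The state is a dict: "time_s": time; "q": joint angles; "dq": joint speeds; "effort": joint torques, N m; "tool_pos": TCP position; "ee_rot": TCP orientation; "ft_force": force on the tool from outside, world axes, zero at the start; "moment": the same for the moment, N m; "width": finger opening in m.
Only numpy, scipy, OpenCV 4.12 (cv2) and the standard library are available. Lean on these libraries where they do the work, as an engineer would, in place of code of your own. Each camera call takes 0.05 s, during which the arm holds its last target.

### The job

The strainer basket is back in the wine pump, so close the pot up for bleeding: turn the drain valve's lever shut, all the way across its pipe, then take the grey bayonet lid by its bar and set it into the pot's collar with its ear at the single rib. With the lid seated, twist it clockwise to the vent position, the ear at the pair of ribs half-way along, and stay there: do not go on to the three ribs, where it clicks shut and starts the pump. The spring turns the lid back if you let go, so finish while still gripping the lid at vent; leave the other things on the bench where they are.

Things in the scene. Friction and masses are not known exactly. Their poses are not given: they have to be found in the camera images.
- pump: wine transfer pump on a 385 x 200 mm steel skid, fixed. Origin on the bench straight under the axis of its open strainer pot; z up, x towards pump head and motor (85 to 285 mm out, tops below 176 mm), y towards the side with the ribs. Pot: steel, 149 mm wide over the collar, its flat top 155 mm above the bench. Inlet stub to -x, 113 mm out, top 110 mm above the bench
- pot_mouth (a point): centre of the pot's mouth, level with the collar's top (155 mm above the bench). The collar's lip is 7 mm thick with a 115 mm bore and three 28 mm wide notches 120 deg apart, one of them at the single rib; the lid's lugs go down through the notches and turn clockwise (from above) under the lip
- open_mark (a point): the single rib (lid goes in here), 104 mm from the pot's axis, level with the collar's top, at 120 deg from the pump's x axis towards its y axis. All ribs end 10 mm above the collar, 98 to 110 mm from the axis
- vent_mark (a point): middle of the pair of ribs (vent, half-way), 104 mm from the pot's axis, level with the collar's top, straight along the pump's +y: 30 deg clockwise of the single rib
- lock_mark (a point): middle of the three ribs (locked), 56 deg clockwise of the single rib. A sprung steel tongue begins to rub under the ear about 37 deg after the single rib and clicks behind it at about 56 deg; hard stop at 60 deg
- plunger (a joint): travel of the sprung switch plunger, in m: 0 out, about 0.023 with the ear at the pair of ribs, about 0.06 at the click. The ear meets it 16 deg after the single rib and pushes it in with 2.4 to 5 N, 85 mm from the axis; it turns the lid back if let go. Its black housing, 70 x 24 mm, from 53 to 125 mm in pump x and 36 to 80 mm in y, tops out 19 mm above the collar
- lid: loose grey plastic bayonet lid, about 220 g, right way up on the bench. Origin under the middle of its plug; z up, x towards its one ear. Plug 109 mm wide, 0 to 16 mm high; flange 132 mm wide, 16 to 24 mm high. The flange comes to rest on the collar's top (origin then 139 mm above the bench) with 2 mm play upwards under the lip, about 3 mm sideways and, at the notches, 3 deg in turn
- lid_grip (a point): on the lid's axis, 44 mm above its origin, in the middle of the grip bar: the bar runs along the lid's x, 84 mm long, 32 mm wide (grip across these), from 24 to 56 mm above the lid's origin
- lid_ear (a point): on the lid's ear, 85 mm from its axis, 23 mm above its origin; the ear is 16 mm wide, sticks out to 93 mm from the axis, 16 to 30 mm high. Three lugs at the plug's foot, under the ear and 120 deg either way, are 20 mm wide, 7 mm high and reach 63.5 mm from the axis
- drain_lever (a joint): turn of the drain valve's lever, rad: 0 open, lever along the pipe, pointing away from the pot (pump -y); grows clockwise from above to 1.571, shut, lever across the pipe, pointing to the pump's -x, at a stop. Stays where left; stiff by about 0.15 N m
- valve_stem (a point): axis of the lever's upright stem, 145 mm from the pot's axis along the pump's -y, 80 mm above the bench, level with the lever; drain pipe and ball valve below it, axis 52 mm above the bench, out to 200 mm from the pot's axis
- lever_end (a point): near the end of the drain lever, 100 mm from its stem, 80 mm above the bench. Black sleeve from 40 to 102 mm from the stem, 18 mm wide, 74 to 86 mm above the bench, can be pushed with a fingertip
- basket: spare strainer basket, dark perforated-metal cup, 92 mm wide at the rim, 88 mm tall; origin under its middle
- gasket: spare black rubber sealing ring lying flat, 132 mm outside, 112 mm inside, 7 mm thick; origin under its middle
- blank_cap: small plain round grey cap with a round knob, 70 mm wide, 36 mm tall, no ear and no lugs: not the lid; origin under its middle
- wrench: steel open-ended wrench, 170 mm long, lying flat; origin under its middle
- cork_jar: jar of corks, 72 mm wide, 100 mm tall; origin under its middle
- tub: white plastic pail with a lid, 146 mm wide, 122 mm tall; origin under its middle
- sprayer: white trigger spray bottle, 76 mm wide, 226 mm tall; origin under its middle
- wine: wine bottle standing, 74 mm wide, 300 mm tall; origin under its middle
There are look-alikes about, which are no part of the job. What is shaped like the lid but black is not meant.

How it is judged:
On the way, in this order (a step that is already met when the one before it is completed fails the run):
1. the drain valve is shut while the lid is still off the pot (value of joint drain_lever above 1.43 rad and horizontal distance between lid and pot_mouth above 0.08 m), for 0.2 s.
2. the lid is down in the collar, its ear at the single rib (horizontal distance between lid and pot_mouth below 0.007 m and z of lid in the frame of pump below 0.1425 m and angle between lid's own z axis and vertical below 0.06 rad and x of lid_ear in the frame of pump between -0.056 and -0.027 m and y of lid_ear in the frame of pump above 0.05 m), for 0.1 s.
3. the lid is twisted to the pair of ribs, gripped by the fingers (horizontal distance between lid and pot_mouth below 0.007 m and z of lid in the frame of pump below 0.1425 m and angle between lid's own z axis and vertical below 0.06 rad and angle between the x axis of lid and the y axis of pump, either way round below 0.157 rad and y of lid_ear in the frame of pump above 0.05 m and contact force between the fingers and lid above 5 N), for 0.3 s.
At the end, for the whole second after the job is handed in: fingers still grip the lid (over 5 N); lid at rest, seated in the collar (centre within 7 mm, flange within 3.5 mm of the collar, level within 0.06 rad), ear within 9 degrees of the pair of ribs, plunger pushed in; drain lever within 8 degrees of its shut stop (all of step 3 and value of joint drain_lever above 1.43 rad and value of joint plunger above 0.006 m and linear speed of lid below 0.02 m/s and angular speed of lid below 0.15 rad/s); the arm keeps its last pose, push and grip.
It fails at once if the lid was turned on to the lock and clicked (z of lid in the frame of pump below 0.146 m and horizontal distance between lid and pot_mouth below 0.015 m and x of lid_ear in the frame of pump above 0.034 m and y of lid_ear in the frame of pump above 0 m).
It fails at once if another thing on the bench was pushed more than 3 cm or knocked over (distance of any of basket, gasket, blank_cap, wrench, cork_jar, tub, sprayer, wine from where it was at the start of the episode above 0.03 m or angle between any of basket, gasket, blank_cap, wrench, cork_jar, tub, sprayer, wine's own z axis and vertical above 0.5 rad).
It also fails if it takes over 54 s, if anything falls off the work surface, if the arm or the gripper's body presses on something with over 40 N, if the wrist force passes 120 N, or if a joint passes its speed limit or range.

## Working session

There is one attempt and no reset: what is moved stays moved. The work goes in short steps, Python scripts to look and compute and a shell command to move; the robot and the scene stay as the last step left them, time stands still between calls to the robot, and variables do not carry over. Pictures are saved under pics/ and viewed, and the job is handed in when it is done.

```bash
ls; mkdir -p pics
python3 - <<'E'
from bench import robot,cams,job
import cv2
for n in("side","top"):
    c=cams.capture(n); cv2.imwrite(f"pics/{n}0.png",c["img"][:,:,::-1])
    print(n,c["K"].tolist(),c["distortion"],c["R"].tolist(),c["t"],(c["z_map"]>0).mean())
print(robot.get_state())
E
```

```text
pics
side [[471.6171883573103, 0.0, 322.3432087472523], [0.0, 471.6171883573103, 243.58185777930572], [0.0, 0.0, 1.0]] [-0.10202578  0.          0.          0.          0.        ] [[-0.9961174466164197, -0.08773190602126862, 0.0072900762862369035], [-0.07112329017126942, 0.7532030394662328, -0.6539316928655784], [0.0518797662060777, -0.6519112623698897, -0.7565184702660597]] [0.53028693 0.08513849 1.34483541] 0.99595703125
top [[476.2895836089416, 0.0, 320.4299089877629], [0.0, 476.2895836089416, 245.13015953039599], [0.0, 0.0, 1.0]] [0.0260596 0.        0.        0.        0.       ] [[-0.0039018215926847097, -0.9997061600653693, 0.023924241171109372], [-0.9853628532672306, -0.00023372203823353977, -0.17046991750766785], [0.1704254182606606, -0.024239201747652296, -0.9850724023691433]] [0.04871674 0.5468931  1.35799183] 0.9959830729166667
{'time_s': 0.1, 'q': array([-1.32999211e+00,  2.87101501e-01,  1.57806350e+00,  2.64194450e-05,
        1.27857935e+00, -1.49999320e-01]), 'dq': array([-5.59071286e-04,  4.94713466e-05, -4.35628964e-03,  1.63447487e-03,
        9.70992143e-05, -8.75517162e-04]), 'effort': array([-1.39478075e-04, -4.07296801e+01, -2.93700349e+01, -1.79939802e-04,
        3.42761123e-03,  2.16365720e-06]), 'tool_pos': array([ 0.25702813, -0.62354875,  0.25205134]), 'ee_rot': array([-3.13946889e+00, -3.46544325e-04,  3.90795529e-01]), 'ft_force': array([-0.16875898,  0.66176586,  0.69878333]), 'moment': array([5.03273179e-02, 4.68980206e-02, 6.52400869e-05]), 'width': 0.08542795859112495}
```

View pics/top0.png

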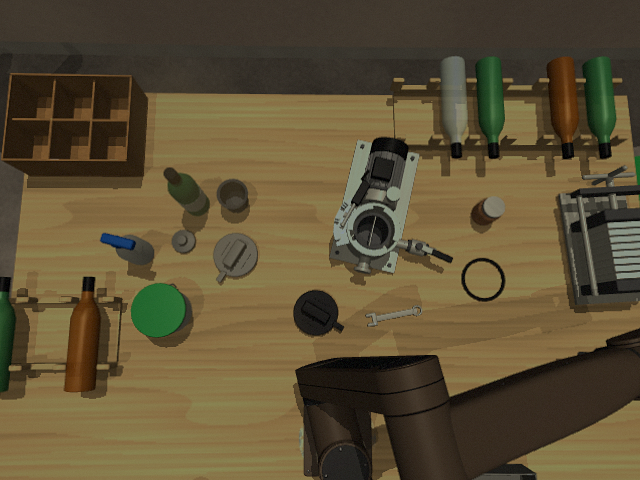

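View pics/side0.png

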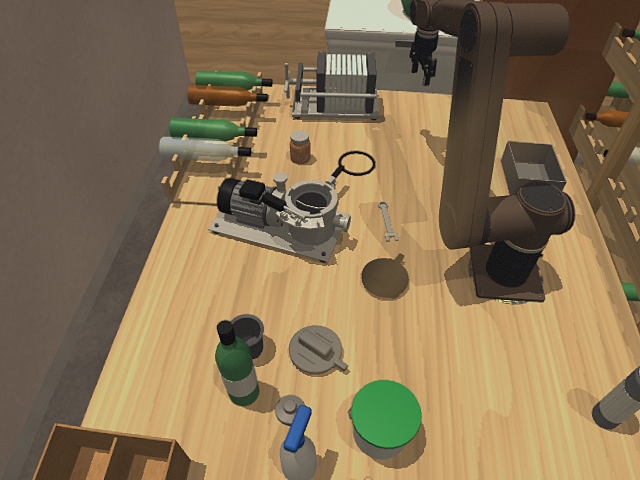

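Top view: the candidates are the grey lid with bar and ear at (236,256), a black look-alike at (316,313) and the small grey cap with a knob at (183,242). Grey, one ear and a bar fit only the one at (236,256). The pump's pot is at (370,230), with its lever end at about (450,259).

```bash
cat > h.py <<'E'
import numpy as np,cv2
from bench import robot,cams,job
def ray(c,px):
    px=np.array(px,float).reshape(-1,1,2)
    u=cv2.undistortPoints(px,c["K"],np.array(c["distortion"]))[:,0]
    d=np.c_[u,np.ones(len(u))]@np.array(c["R"])
    o=-np.array(c["R"]).T@np.array(c["t"])
    return o,d
def onz(c,px,z):
    o,d=ray(c,px); s=(z-o[2])/d[:,2]; return o+d*s[:,None]
def cloud(c):
    h,w=c["z_map"].shape
    v,u=np.mgrid[:h,:w]
    o,d=ray(c,np.c_[u.ravel(),v.ravel()])
    P=o+d*c["z_map"].ravel()[:,None]
    P[c["z_map"].ravel()==0]=np.nan
    return P.reshape(h,w,3)
def proj(c,X):
    r,_=cv2.Rodrigues(np.array(c["R"])); p,_=cv2.projectPoints(np.array(X,float).reshape(-1,1,3),r,np.array(c["t"]),c["K"],np.array(c["distortion"])); return p[:,0]
def crop(c,x,y,hw,hh,name,s):
    im=c["img"][max(0,y-hh):y+hh,max(0,x-hw):x+hw,::-1]
    cv2.imwrite("pics/"+name,cv2.resize(im,None,fx=s,fy=s,interpolation=cv2.INTER_CUBIC))
E
python3 - <<'E'
from h import *
c=cams.capture("top"); s=cams.capture("side")
crop(c,236,256,40,40,"lid.png",7)
crop(c,385,215,75,80,"pump.png",5)
crop(s,285,210,85,75,"pumps.png",5)
for n,cc in(("top",c),("side",s)):
    P=cloud(cc)
    for px in [(236,256),(370,230),(450,259),(500,330)] if n=="top" else [(316,345),(311,190),(330,185),(450,400)]:
        print(n,px,P[px[1],px[0]])
E
```

```text
top (236, 256) [0.51351283 0.2933998  0.05424309]
top (370, 230) [ 0.59430436 -0.10087018  0.03831927]
top (450, 259) [ 0.50036177 -0.32317279  0.0828808 ]
top (500, 330) [ 0.29935467 -0.48561318  0.00062643]
side (316, 345) [0.52097152 0.30781867 0.05478019]
side (311, 190) [ 0.57937647 -0.14705428  0.13580787]
side (330, 185) [ 0.52483366 -0.15282646  0.15480367]
side (450, 400) [ 0.1927166   0.3957286  -0.00378141]
```

View pics/lid.png

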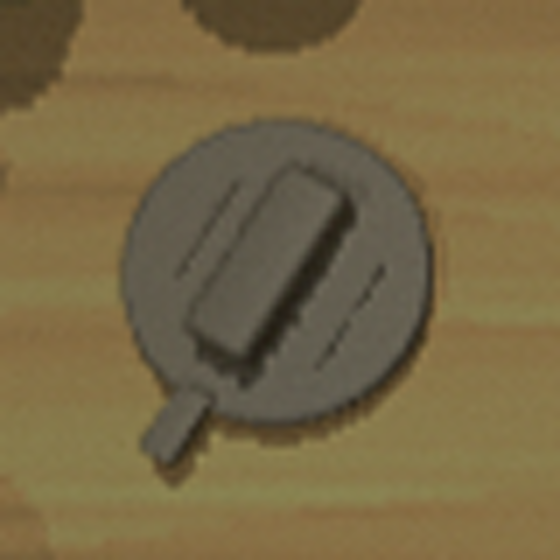

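View pics/pump.png

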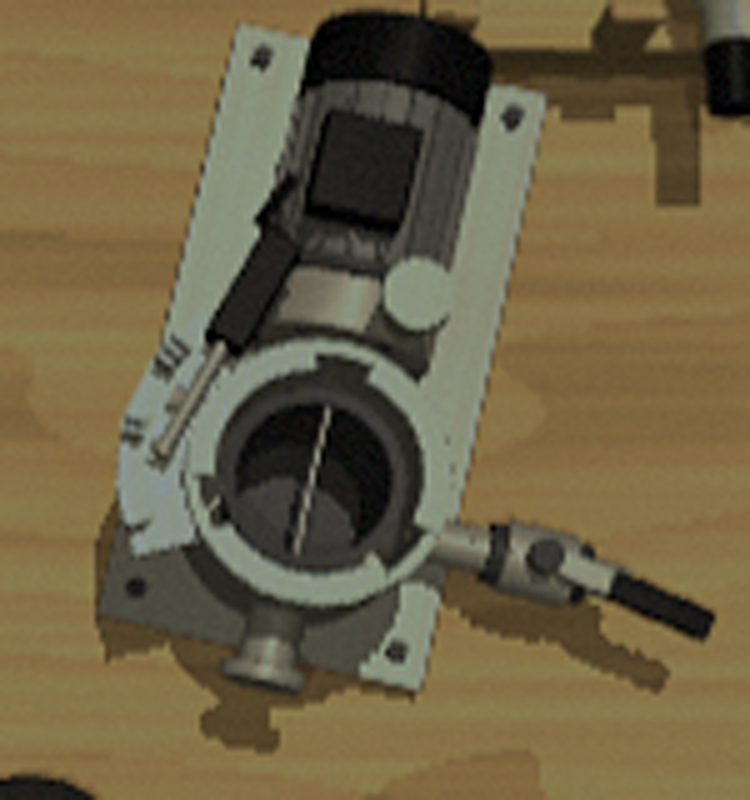

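View pics/pumps.png

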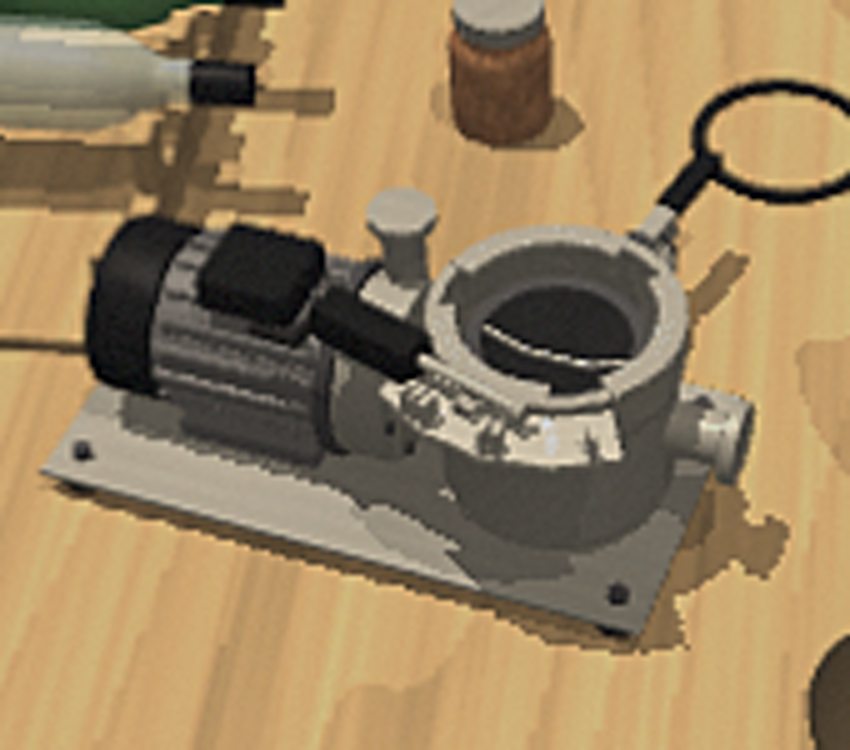

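Run:
```python
from h import *
from scipy.optimize import least_squares
def circ(p):
    f=lambda v:np.hypot(p[:,0]-v[0],p[:,1]-v[1])-v[2]
    r=least_squares(f,[*p.mean(0),.06],loss='soft_l1',f_scale=.002); return r.x
C={n:cams.capture(n) for n in("top","side")}
for n,c in C.items():
    P=cloud(c); x,y,z=P[...,0],P[...,1],P[...,2]
    a=P.reshape(-1,3)
    m=(abs(z-.155)<.004)&(np.hypot(x-.58,y+.10)<.09)
    p=P[m]; print(n,"collar n",len(p),p.mean(0))
    # rim circles by hull
    h=cv2.convexHull(p[:,:2].astype(np.float32))[:,0]
    mec=cv2.minEnclosingCircle(p[:,:2].astype(np.float32)); print(" mec",mec)
    o=np.array(mec[0])
    # lid
    L=(np.hypot(x-.513,y-.295)<.12)&(z>.013)&(z<.07)
    fl=P[L&(z<.029)]; r=np.hypot(*(fl[:,:2]-[.513,.295]).T)
    bar=P[L&(z>.050)]
    print(" flange n",len(fl),"z",np.median(fl[:,2]),"bar n",len(bar),"z",np.median(bar[:,2]))
    rect=cv2.minAreaRect(bar[:,:2].astype(np.float32)); print(" bar rect",rect)
    # contour of lid flange: angular bins of max radius
    ctr=np.array([.513,.295])
    for _ in range(5):
        d=fl[:,:2]-ctr; ang=np.degrees(np.arctan2(d[:,1],d[:,0])); rr=np.hypot(*d.T)
        B=np.array([fl[(ang>=b)&(ang<b+10)][np.argmax(rr[(ang>=b)&(ang<b+10)])][:2] for b in range(-180,180,10) if ((ang>=b)&(ang<b+10)).any()])
        q=circ(B[np.hypot(*(B-ctr).T)<.072]); ctr=q[:2]
    print(" flange circ",q)
    d=fl[:,:2]-ctr; rr=np.hypot(*d.T); e=fl[rr>.072][:,:2]; dd=e.mean(0)-ctr
    print(" ear",len(e),e.mean(0),np.degrees(np.arctan2(dd[1],dd[0])))
    # skid
    S=(z>.006)&(z<.03)&(np.hypot(x-.65,y+.12)<.3)&(x>.47)&(y<.03)&(y>-.26)
    print(" skid",np.percentile(z[S],[10,50,90]),cv2.minAreaRect(P[S][:,:2].astype(np.float32)))
```

```text
top collar n 723 [ 0.57251129 -0.09358862  0.15459149]
 mec ((0.5764771699905396, -0.08863268792629242), 0.08101090788841248)
 flange n 1116 z 0.024070782221147446 bar n 303 z 0.055894962274940285
 bar rect ((0.5223405361175537, 0.300773024559021), (0.032540515065193176, 0.0835563987493515), 58.31826400756836)
 flange circ [0.5225598  0.30055998 0.06527435]
 ear 19 [0.45021245 0.34197189] 150.21300878089954
 skid [0.01316695 0.01947416 0.02410287] ((0.7091436386108398, -0.1150517612695694), (0.28794223070144653, 0.47729626297950745), 89.65970611572266)
side collar n 575 [ 0.57225049 -0.09568273  0.1545664 ]
 mec ((0.5858408212661743, -0.09782148152589798), 0.08552192151546478)
 flange n 1522 z 0.023482213610854785 bar n 392 z 0.05425843352393056
 bar rect ((0.5245895981788635, 0.2995617985725403), (0.032396432012319565, 0.08333258330821991), 58.7346305847168)
 flange circ [0.52446879 0.29837234 0.06562866]
 ear 46 [0.45387432 0.34258863] 147.9393536100816
 skid [0.01553669 0.0195308  0.02300155] ((0.7070456743240356, -0.114239901304245), (0.2835196852684021, 0.4710748493671417), 89.23413848876953)
```

Run:
```python
from h import *
from scipy.optimize import least_squares
C={n:cams.capture(n) for n in("top","side")}
for n,c in C.items():
    P=cloud(c); x,y,z=P[...,0],P[...,1],P[...,2]
    p=P[(abs(z-.155)<.005)][:,:2]; p=p[np.hypot(*(p-[.575,-.1]).T)<.12]
    ctr=np.array([.575,-.098])
    for _ in range(10):
        # edge pixels: flats annulus 57.5..74.5: maximize symmetrical fit
        d=p-ctr; r=np.hypot(*d.T); a=np.degrees(np.arctan2(d[:,1],d[:,0]))
        out=[]
        for b in range(-180,180,6):
            k=(a>=b)&(a<b+6)&(r<.080)&(r>.05)
            if k.sum()>3: out.append([*p[k][np.argmax(r[k])],.0735]); out.append([*p[k][np.argmin(r[k])],.0585])
        out=np.array(out)
        q=least_squares(lambda v:np.hypot(out[:,0]-v[0],out[:,1]-v[1])-out[:,2],ctr,loss='soft_l1',f_scale=.001).x; ctr=q
    res=np.hypot(out[:,0]-q[0],out[:,1]-q[1])-out[:,2]
    print(n,"pot",q,"n",len(out),"med res mm",np.median(abs(res))*1e3)
    # ribs
    d=P[...,:2]-q; r=np.hypot(d[...,0],d[...,1]); a=np.degrees(np.arctan2(d[...,1],d[...,0]))
    m=(r>.094)&(r<.114)&(z>.158)&(z<.170)
    v,u=np.nonzero(m)
    for i in np.argsort(a[m]): print(u[i],v[i],"ang %.1f r %.4f z %.4f"%(a[m][i],r[m][i],z[m][i]))
    # tall skid points
    S=(z>.004)&(z<.012)&(x>.45)&(x<.9)&(y<.03)&(y>-.26)
    # lever
    l=(z>.070)&(z<.092)&(r>.14)&(r<.27)&(d[...,1]<-.05)
    lp=P[l]; print("lever",len(lp),np.round(lp[::max(1,len(lp)//14)],4).tolist())
    k=lp[:,2]>.078
    print(cv2.fitLine(lp[k][:,:2].astype(np.float32),cv2.DIST_HUBER,0,.01,.01).ravel(),cv2.minAreaRect(lp[k][:,:2].astype(np.float32)))
```

```text
top pot [ 0.5725991 -0.0945178] n 120 med res mm 0.6862950401451823
397 200 ang -39.6 r 0.1022 z 0.1688
386 196 ang -21.5 r 0.0976 z 0.1661
386 195 ang -20.8 r 0.0995 z 0.1684
366 192 ang 10.5 r 0.1042 z 0.1645
365 193 ang 12.9 r 0.1006 z 0.1699
361 196 ang 20.4 r 0.0960 z 0.1686
360 195 ang 21.3 r 0.0996 z 0.1685
358 193 ang 23.0 r 0.1066 z 0.1695
355 194 ang 27.2 r 0.1084 z 0.1658
355 196 ang 29.2 r 0.1027 z 0.1696
354 197 ang 31.3 r 0.1017 z 0.1692
354 200 ang 33.8 r 0.0948 z 0.1679
353 200 ang 35.5 r 0.0960 z 0.1699
351 201 ang 38.8 r 0.0975 z 0.1678
351 202 ang 39.2 r 0.0959 z 0.1635
351 203 ang 40.0 r 0.0942 z 0.1608
347 203 ang 44.9 r 0.1014 z 0.1619
345 201 ang 45.4 r 0.1087 z 0.1661
346 202 ang 45.4 r 0.1048 z 0.1659
345 202 ang 46.0 r 0.1072 z 0.1625
347 204 ang 46.1 r 0.0995 z 0.1621
346 203 ang 46.1 r 0.1033 z 0.1628
346 204 ang 46.7 r 0.1019 z 0.1587
344 202 ang 46.8 r 0.1094 z 0.1611
343 203 ang 48.7 r 0.1097 z 0.1601
345 205 ang 48.9 r 0.1021 z 0.1584
344 204 ang 49.1 r 0.1056 z 0.1615
346 206 ang 49.2 r 0.0980 z 0.1595
343 204 ang 50.7 r 0.1072 z 0.1664
344 205 ang 51
[... 5247 characters left out ...]
5.9 r 0.1068 z 0.1633
318 221 ang 106.2 r 0.1044 z 0.1646
318 220 ang 106.7 r 0.0997 z 0.1634
318 219 ang 107.1 r 0.0959 z 0.1632
lever 141 [[0.5047, -0.3275, 0.0905], [0.501, -0.3232, 0.086], [0.4913, -0.3259, 0.0804], [0.5096, -0.3038, 0.089], [0.5062, -0.3017, 0.0869], [0.5028, -0.2996, 0.0848], [0.5275, -0.2879, 0.0844], [0.5207, -0.2812, 0.0865], [0.5141, -0.2778, 0.0858], [0.5325, -0.2711, 0.0818], [0.5259, -0.2664, 0.0823], [0.5378, -0.2575, 0.0807], [0.5313, -0.2558, 0.0786], [0.5363, -0.2379, 0.0857], [0.5238, -0.2417, 0.0709]]
[ 0.41716728  0.90882975  0.52061117 -0.2796842 ] ((0.5186207890510559, -0.28412097692489624), (0.10405486077070236, 0.01937876082956791), 66.53491973876953)
```

Measured (both cameras averaged): the pot axis is at about (0.573, -0.096) and the pump's x axis is at about -13.7°, with all three rib groups agreeing. The lid is at (0.5235, 0.300), with its ear at 148.5°. The lever already stands about 12° off the pipe. First I'll move to the pushing side of the lever with the fingers shut.

```bash
python3 -m jog '[0.04,-0.017,0,0,0,4, 0.10,-0.045,0,0,0,10, 0.155,-0.07,0,0,0,16, 0.21,-0.095,0,0,0,22, 0.265,-0.12,0,0,0,28, 0.32,-0.145,0,0,0,34, 0.36,-0.163,0,0,0,36.1, 0.3735,-0.169,0,0,0,36.1, 0.3735,-0.169,0.0,0,0,36.1, 0.3735,-0.169,0.0,0,0,36.1]' 255 40
python3 - <<'E'
from h import *
c=cams.capture("top"); crop(c,400,240,80,60,"t1.png",5)
c=cams.capture("side"); crop(c,330,170,80,60,"s1.png",5)
E
```

```text
time_s: 1.65
tool_pos: [0.5373, -0.3267, 0.2533]
ee_rot: [3.141, 0.0, -0.24]
ft_force: [0.5, -0.8, -0.5]
width: 0.0001
```

View pics/s1.png

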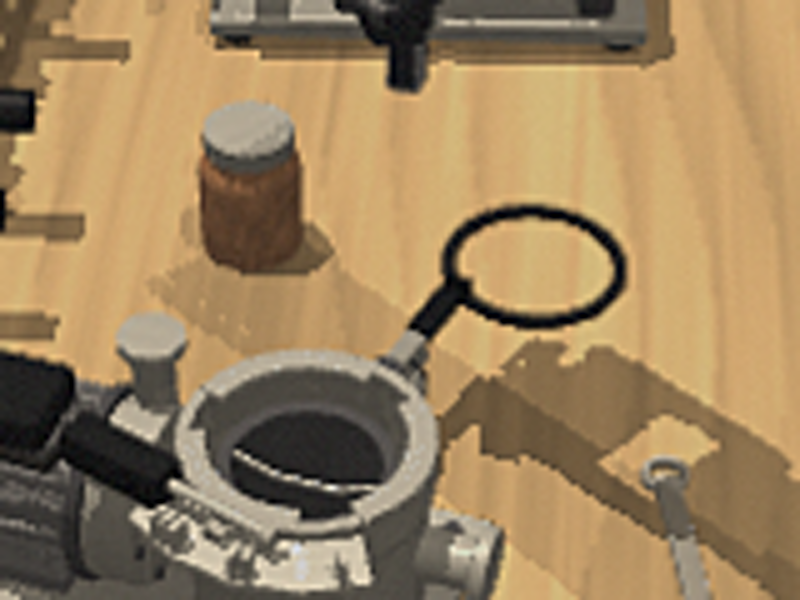

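View pics/t1.png

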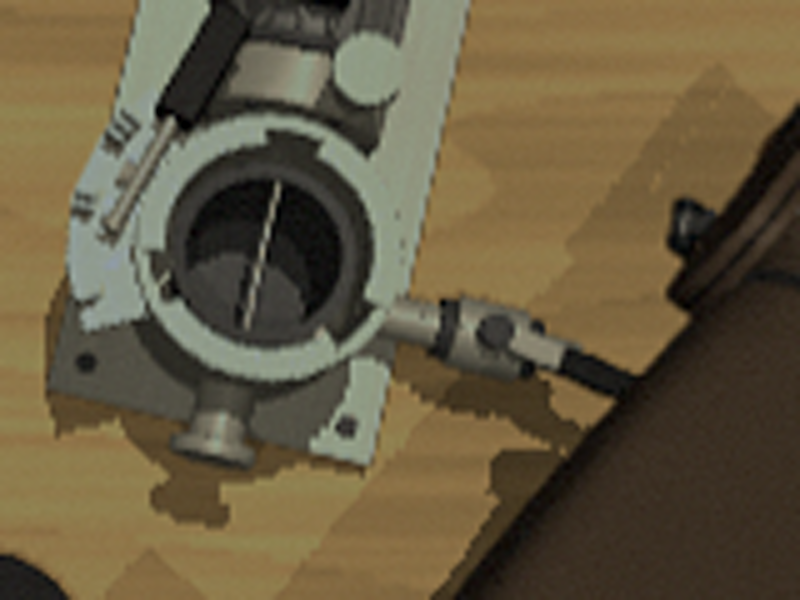

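Nothing lies under the fingers beside the lever: the side view shows the lever end at crop (455,290), clear of the fingertips at (405,85). Next I'll lower.

```bash
python3 -m jog '[0,0,0.04,0,0,0, 0,0,0.09,0,0,0, 0,0,0.14,0,0,0, 0,0,0.169,0,0,0, 0,0,0.169,0,0,0]'
python3 - <<'E'
from h import *
c=cams.capture("side"); crop(c,330,170,80,60,"s2.png",5)
P=cloud(c)
print(P[155,300])
E
```

```text
time_s: 2.38
tool_pos: [0.5357, -0.3251, 0.0811]
ee_rot: [-3.139, 0.006, -0.241]
ft_force: [0.5, -0.0, -0.1]
width: -0.0
[ 0.64752109 -0.423735    0.04007001]
```

View pics/s2.png

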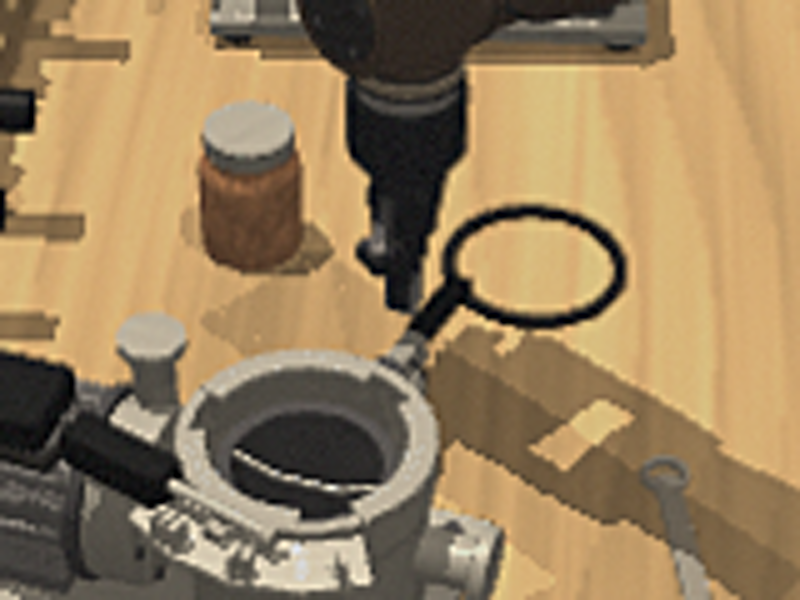

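```bash
python3 -m jog '[-0.015,0,0,0,0,0, -0.028,-0.001,0,0,0,0, -0.04,-0.004,0,0,0,0, -0.05,-0.006,0,0,0,0, -0.058,-0.010,0,0,0,0, -0.067,-0.016,0,0,0,0, -0.076,-0.0225,0,0,0,0, -0.084,-0.031,0,0,0,0, -0.091,-0.04,0,0,0,0, -0.096,-0.051,0,0,0,0, -0.1,-0.0615,0,0,0,0, -0.1,-0.0625,0,0,0,0, -0.1,-0.0625,0,0,0,0]'
python3 - <<'E'
from h import *
c=cams.capture("side"); crop(c,345,170,80,60,"s3.png",5)
E
```

```text
time_s: 4.05
tool_pos: [0.4554, -0.2404, 0.0839]
ee_rot: [-3.14, 0.002, -0.239]
ft_force: [0.5, -0.7, 0.4]
width: 0.0001
```

View pics/s3.png

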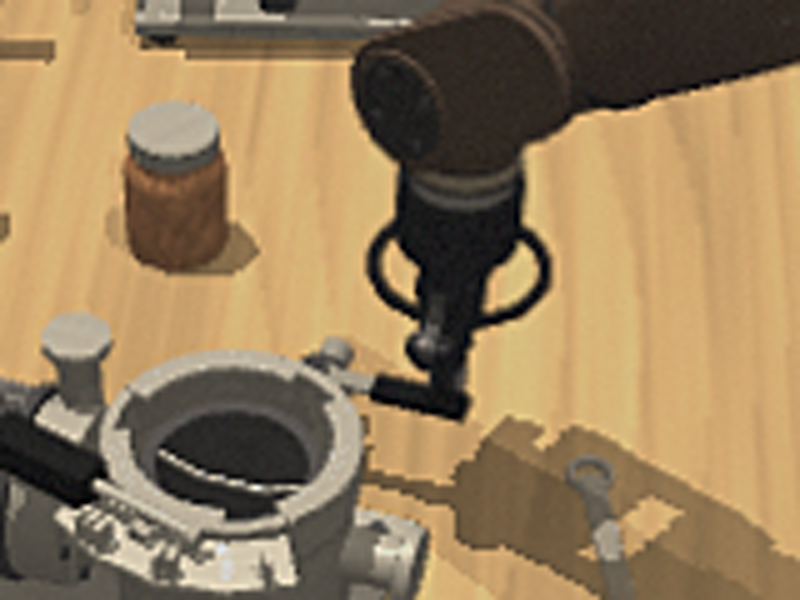

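The lever is nearly across: the sleeve runs from crop (375,385) to (465,405). I'll press on to the stop and watch the force.

```bash
python3 -m jog '[0,-0.003,0,0,0,0, 0,-0.006,0,0,0,0, 0,-0.006,0,0,0,0]'; python3 -m jog '[0,-0.003,0,0,0,0, 0,-0.005,0,0,0,0, 0,-0.005,0,0,0,0]'
python3 - <<'E'
from h import *
c=cams.capture("side"); P=cloud(c)
q=np.array([.5733,-.0962])
x,y=np.array([.9715,-.2368]),np.array([.2368,.9715])
a=(P[...,:2]-q)@x; b=(P[...,:2]-q)@y; z=P[...,2]
m=(z>.078)&(z<.092)&(a<-.04)&(a>-.11)&(b<-.10)&(b>-.19)&(c["img"].max(2)<60)
m&= ~((b<-.158))
p=np.c_[a[m],b[m]]; print(len(p)); v=cv2.fitLine(p.astype(np.float32),cv2.DIST_HUBER,0,.01,.01).ravel(); print(v,np.degrees(np.arctan2(v[1],v[0])))
E
```

```text
time_s: 4.47
tool_pos: [0.4559, -0.2397, 0.0842]
ee_rot: [3.131, 0.001, -0.236]
ft_force: [-7.0, -16.2, -3.6]
width: -0.0
time_s: 4.85
tool_pos: [0.456, -0.2393, 0.0845]
ee_rot: [3.122, 0.0, -0.233]
ft_force: [-12.5, -30.8, -6.8]
width: 0.0001
97
[ 0.999388    0.03498083 -0.06695574 -0.14110422] 2.0046628
```

Force climbs stiffly, 17 then 33 N with under 1 mm of motion, so the lever is at its stop. Next I'll back off, lift, and check the obstacles around the lid.

```bash
python3 -m jog '[0,0.011,0,0,0,0, 0,0.035,0,0,0,0, 0,0.035,-0.05,0,0,0, 0,0.035,-0.1,0,0,0, 0,0.035,-0.16,0,0,0, 0,0.035,-0.186,0,0,0, 0,0.035,-0.186,0,0,0]' 0 40
python3 - <<'E'
from h import *
s=robot.get_state(); print(s["tool_pos"],s["q"])
c=cams.capture("top"); P=cloud(c)
for n,px in dict(wineTop=(172,176),basket=(233,190),cap=(183,241),tub=(159,309),spray=(118,241)).items(): print(n,np.round(P[px[1],px[0]],3))
z=P[...,2]; d=P[...,:2]-[.5235,.3]
m=(np.hypot(d[...,0],d[...,1])<.13)&(np.hypot(d[...,0],d[...,1])>.07)&(z>.03)
print(np.round(P[m][::30],3))
E
```

```text
time_s: 5.78
tool_pos: [0.451, -0.2651, 0.2729]
ee_rot: [3.14, -0.005, -0.239]
ft_force: [-0.2, 0.7, -0.1]
width: 0.0856
[ 0.4510166  -0.26509103  0.27290695] [-7.25655091e-01 -7.00809115e-02  1.92822699e+00  4.63560842e-04
  1.27841788e+00  1.08440106e+00]
wineTop [0.675 0.417 0.298]
basket [0.724 0.314 0.015]
cap [0.561 0.452 0.038]
tub [0.359 0.484 0.126]
spray [0.526 0.564 0.229]
[[0.651 0.326 0.09 ]
 [0.653 0.299 0.058]
 [0.448 0.341 0.036]]
```

```bash
python3 -m jog '[-0.004,-0.025,0,0,0,-9, -0.008,-0.06,0,0,0,-18, -0.012,-0.1,0,0,0,-27, -0.016,-0.135,0,0,0,-36, -0.02,-0.175,0,0,0,-46, -0.024,-0.21,0,0,0,-56, -0.028,-0.25,0,0,0,-66, -0.032,-0.285,0,0,0,-76, -0.035,-0.32,0,0,0,-86, -0.039,-0.36,0,0,0,-96, -0.043,-0.395,0,0,0,-106, -0.047,-0.43,0,0,0,-116, -0.05,-0.465,0,0,0,-126, -0.054,-0.5,0,0,0,-136, -0.058,-0.53,0,0,0,-146, -0.061,-0.555,0,0,0,-155, -0.062,-0.565,0,0,0,-162, -0.0621,-0.5654,0,0,0,-162.2, -0.0621,-0.5654,0,0,0,-162.2]'
python3 - <<'E'
from h import *
s=robot.get_state(); print(s["tool_pos"],s["q"])
c=cams.capture("side"); crop(c,316,330,90,70,"s4.png",5)
E
```

```text
time_s: 8.2
tool_pos: [0.5231, 0.299, 0.2683]
ee_rot: [-3.139, -0.002, 2.59]
ft_force: [-0.4, 0.3, 0.4]
width: 0.0853
[0.52308211 0.29902666 0.26834964] [ 3.51091980e-01  1.18683781e-01  1.74411774e+00 -6.79840837e-05
  1.28219401e+00 -6.67798145e-01]
```

View pics/s4.png

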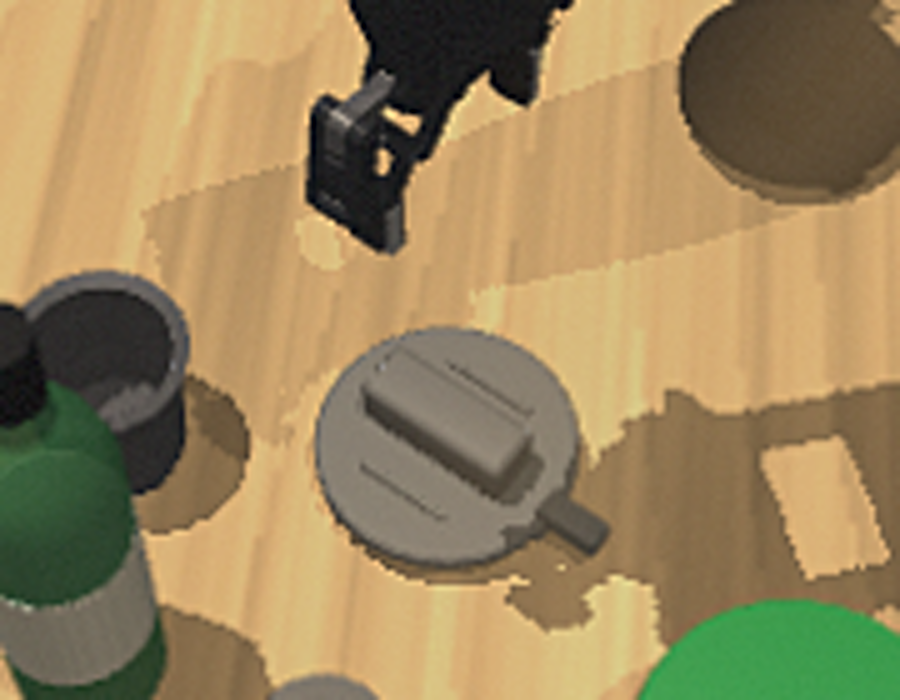

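The enlarged crop confirms it: grey lid with bar and ear, fingers above it. I'll descend and grip.

```bash
python3 -m jog '[0,0,0.04,0,0,0, 0,0,0.09,0,0,0, 0,0,0.13,0,0,0, 0,0,0.16,0,0,0, 0,0,0.185,0,0,0, 0,0,0.2,0,0,0, 0,0,0.21,0,0,0, 0,0,0.218,0,0,0, 0,0,0.218,0,0,0]'
python3 - <<'E'
from h import *
c=cams.capture("side"); crop(c,316,330,80,60,"s5.png",5)
E
```

```text
time_s: 9.38
tool_pos: [0.5238, 0.2995, 0.0523]
ee_rot: [-3.141, -0.0, 2.592]
ft_force: [-0.8, -0.1, -0.5]
width: 0.0852
```

View pics/s5.png

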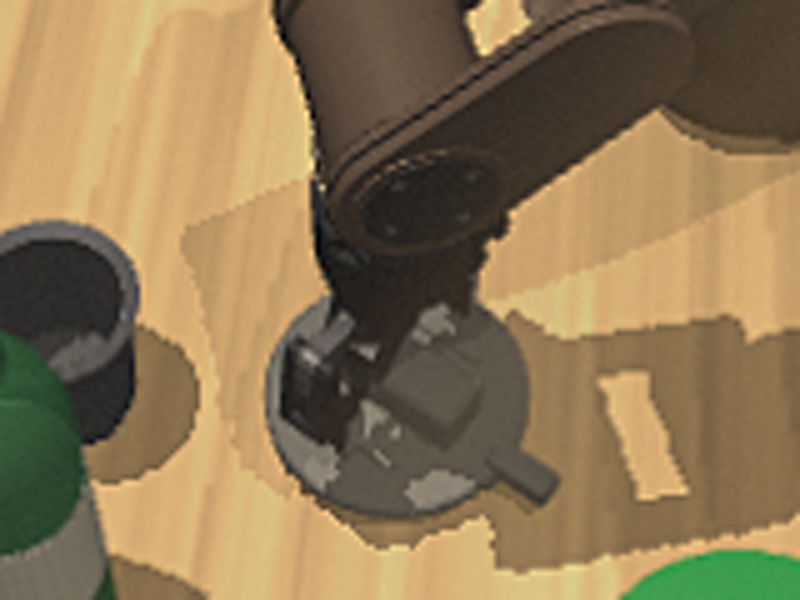

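```bash
python3 -m jog '[0,0,0,0,0,0, 0,0,0,0,0,0, 0,0,0,0,0,0, 0,0,0,0,0,0, 0,0,0,0,0,0, 0,0,0,0,0,0]' 255 80; python3 -m jog '[0,0,-0.015,0,0,0, 0,0,-0.06,0,0,0, 0,0,-0.11,0,0,0, 0,0,-0.16,0,0,0, 0,0,-0.19,0,0,0, 0,0,-0.19,0,0,0]'
python3 - <<'E'
from h import *
c=cams.capture("side"); crop(c,316,290,90,70,"s6.png",5)
P=cloud(c); s=robot.get_state(); print(s["tool_pos"],s["ee_rot"],s["ft_force"])
E
```

```text
time_s: 10.18
tool_pos: [0.5243, 0.2998, 0.053]
ee_rot: [3.14, 0.001, 2.592]
ft_force: [0.6, 0.7, 3.2]
width: 0.0306
time_s: 10.92
tool_pos: [0.5248, 0.3, 0.2456]
ee_rot: [3.137, 0.004, 2.592]
ft_force: [1.0, 0.1, -2.4]
width: 0.0304
[0.52358969 0.29950128 0.2427202 ] [3.14088438e+00 6.24068391e-04 2.59170727e+00] [-0.56609504 -0.33832889 -1.91565002]
```

View pics/s6.png

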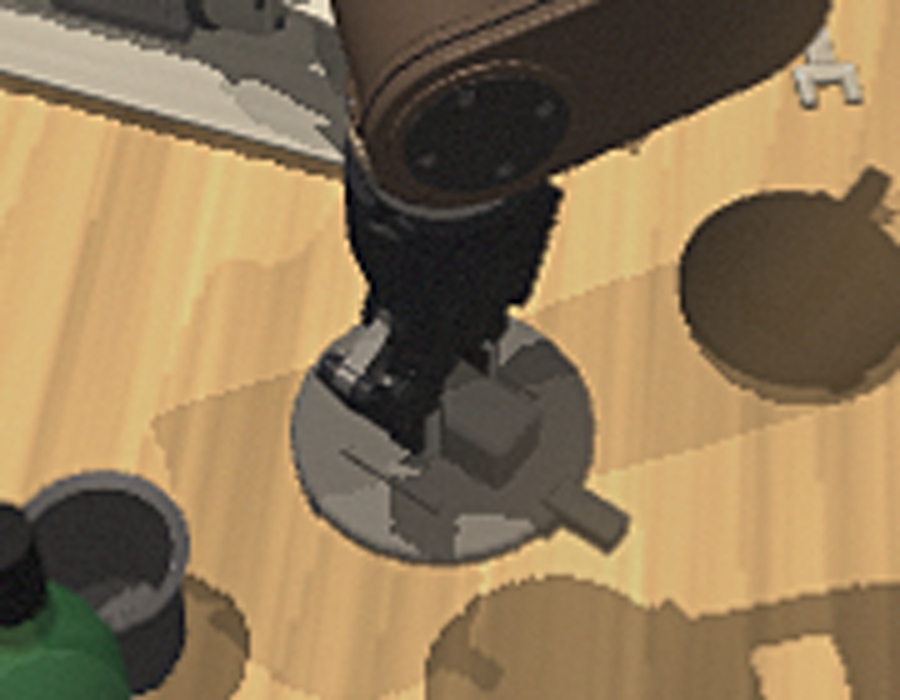

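Lid lifted level, width 30 mm. I'll carry it over the pot, turned so the ear points at the single rib.

```bash
python3 -m jog '[-0.01,-0.012,-0.005,0,0,2, -0.035,-0.043,-0.01,0,0,6, -0.065,-0.08,-0.01,0,0,11, -0.095,-0.12,-0.01,0,0,17, -0.127,-0.16,-0.01,0,0,23, -0.16,-0.2,-0.01,0,0,28, -0.192,-0.24,-0.01,0,0,33, -0.22,-0.275,-0.01,0,0,38, -0.24,-0.3,-0.01,0,0,42, -0.2493,-0.3115,-0.01,0,0,42.2, -0.2493,-0.3115,-0.01,0,0,42.2, -0.2493,-0.3115,-0.01,0,0,42.2]'
cat > m.py <<'E'
from h import *
from scipy.optimize import least_squares
import sys
s=robot.get_state(); print("tcp",s["tool_pos"],s["ee_rot"],s["time_s"],"F",s["ft_force"],"M",s["moment"])
tag=sys.argv[1]; dz=float(sys.argv[2]) if len(sys.argv)>2 else .052
T=s["tool_pos"]; zf=T[2]-dz+.024
for n in("top","side"):
    c=cams.capture(n); P=cloud(c); z=P[...,2]
    u,v=proj(c,T-[0,0,.03])[0]; crop(c,int(u),int(v),80,60,f"{n}_{tag}.png",5)
    d=P[...,:2]-T[:2]; m=(abs(z-zf)<.006)&(np.hypot(d[...,0],d[...,1])<.1)
    g=c["img"].max(2).astype(int)-c["img"].min(2)
    m&=(c["img"].max(2)>45)
    p=P[m]; print(n,len(p),"flange z",np.median(p[:,2]),"expect",zf)
    ctr=T[:2].copy()
    for _ in range(6):
        d=p[:,:2]-ctr; r=np.hypot(*d.T); a=np.degrees(np.arctan2(d[:,1],d[:,0]))
        B=[]
        for b in range(-180,180,6):
            k=(a>=b)&(a<b+6)&(r<.070)
            if k.sum()>2 and r[k].max()>.060: B.append(p[k][np.argmax(r[k])][:2])
        B=np.array(B); ctr=least_squares(lambda v:np.hypot(B[:,0]-v[0],B[:,1]-v[1])-.0650,ctr,loss='soft_l1',f_scale=.001).x
    print("  lid ctr",ctr,"nB",len(B),"minus tcp mm",(ctr-T[:2])*1e3)
    m2=(abs(z-zf-.005)<.012)&(np.hypot(P[...,0]-ctr[0],P[...,1]-ctr[1])>.070)&(np.hypot(P[...,0]-ctr[0],P[...,1]-ctr[1])<.096)&(g<40)
    e=P[m2][:,:2]
    if len(e): dd=e.mean(0)-ctr; print("  ear",len(e),np.degrees(np.arctan2(dd[1],dd[0])))
E
python3 m.py a
```

```text
time_s: 12.48
tool_pos: [0.5731, -0.0953, 0.2517]
ee_rot: [-3.141, -0.001, 1.856]
ft_force: [0.4, 0.2, -1.6]
width: 0.0304
tcp [ 0.57310906 -0.09525733  0.25173334] [-3.14071985e+00 -1.23076890e-03  1.85632370e+00] 12.475 F [ 0.40037138  0.21185719 -1.61651362] M [-0.01361368 -0.04663525 -0.01444959]
top 195 flange z 0.22363168765149521 expect 0.22373334338569764
  lid ctr [ 0.57003657 -0.09338911] nB 15 minus tcp mm [-3.07248938  1.86821601]
  ear 59 106.21851296191926
side 886 flange z 0.22297679127388775 expect 0.22373334338569764
  lid ctr [ 0.57307197 -0.0954023 ] nB 48 minus tcp mm [-0.03708848 -0.14496679]
  ear 58 106.26093940881036
```

View pics/side_a.png

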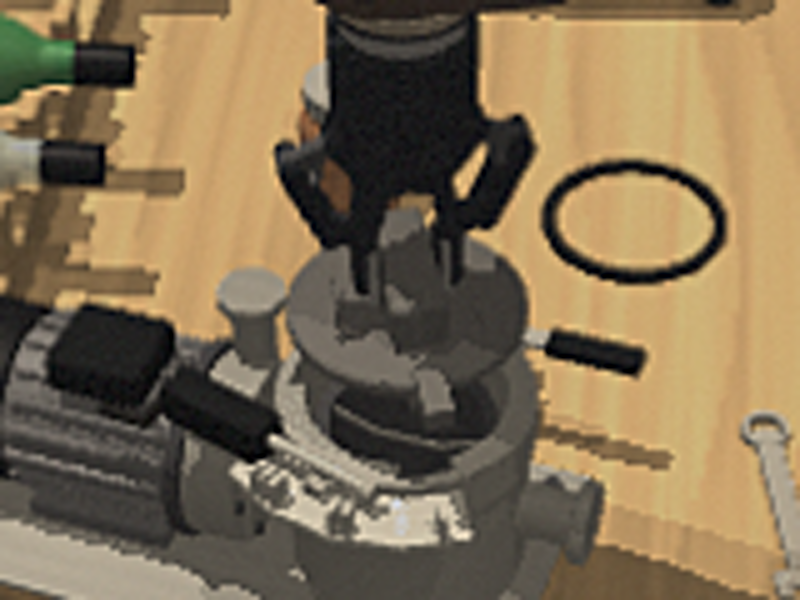

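View pics/top_a.png

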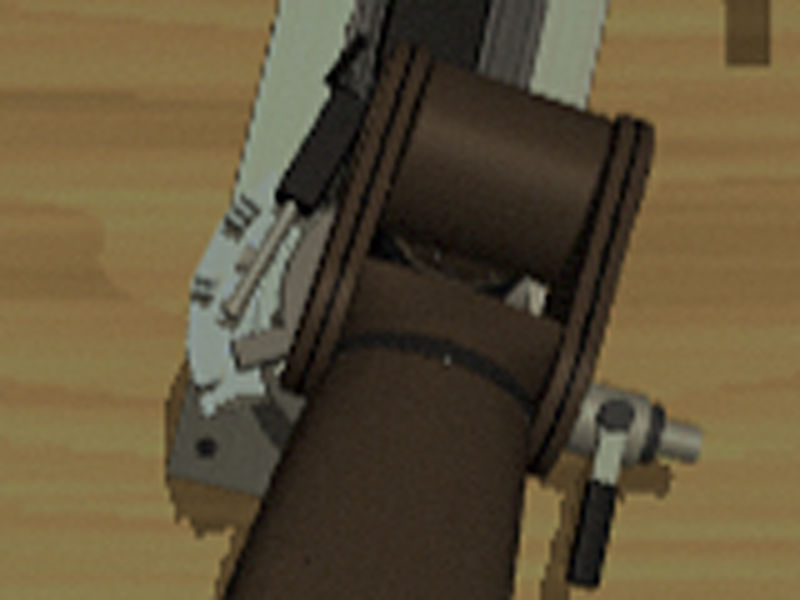

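The top view shows the lever across the pipe at crop (590,530). In the side view the ear points to the single rib and the lid is about concentric with the pot. I'll lower gently.

```bash
python3 -m jog '[0,0,0.01,0,0,0, 0,0,0.025,0,0,0, 0,0,0.038,0,0,0, 0,0,0.042,0,0,0, 0,0,0.045,0,0,0, 0,0,0.047,0,0,0, 0,0,0.049,0,0,0, 0,0,0.049,0,0,0]'
python3 m.py b
```

```text
time_s: 13.58
tool_pos: [0.5735, -0.0963, 0.2034]
ee_rot: [3.141, 0.0, 1.855]
ft_force: [0.1, -0.5, -1.8]
width: 0.0307
tcp [ 0.57351444 -0.09633297  0.20342358] [3.14146620e+00 7.59343923e-05 1.85510722e+00] 13.575 F [ 0.12075691 -0.45741363 -1.81085199] M [-0.0084241  -0.01755215 -0.02713553]
top 162 flange z 0.17514861783459412 expect 0.17542357967208672
  lid ctr [ 0.57111384 -0.09508154] nB 13 minus tcp mm [-2.40059716  1.25142106]
  ear 126 66.3689224202582
side 880 flange z 0.1744445922995188 expect 0.17542357967208672
  lid ctr [ 0.57297081 -0.0963272 ] nB 48 minus tcp mm [-0.54362683  0.00576049]
  ear 112 63.59600999005559
```

```bash
sleep 1; ls pics | tail -2
```

```text
top_a.png
top_b.png
```

View pics/side_b.png

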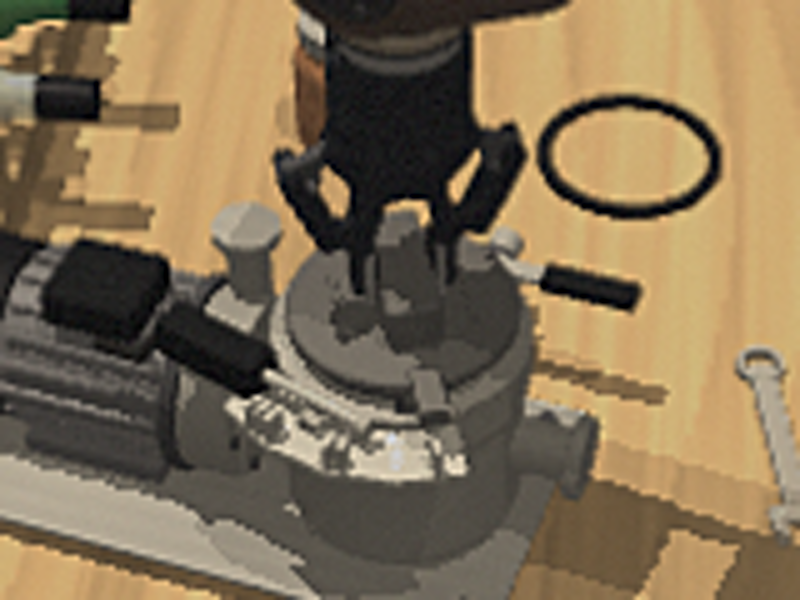

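The lugs are already 3–4 mm below the collar top with no contact force. I'll continue down to the seat.

```bash
python3 -m jog '[0,0,0.003,0,0,0, 0,0,0.006,0,0,0, 0,0,0.009,0,0,0, 0,0,0.0115,0,0,0, 0,0,0.0125,0,0,0, 0,0,0.0125,0,0,0, 0,0,0.0125,0,0,0]'
python3 m.py c
```

```text
time_s: 14.55
tool_pos: [0.5736, -0.0963, 0.192]
ee_rot: [3.141, 0.0, 1.855]
ft_force: [-3.5, 0.9, 5.3]
width: 0.0305
tcp [ 0.57357269 -0.09633353  0.19197379] [3.14149989e+00 2.31973199e-04 1.85526223e+00] 14.55 F [-3.49916478  0.93602544  5.30823226] M [0.1707965  0.60441878 0.02426259]
top 252 flange z 0.1646537226765762 expect 0.1639737903114119
  lid ctr [ 0.56994951 -0.09083308] nB 14 minus tcp mm [-3.62317642  5.50045094]
  ear 203 57.97053203743384
side 952 flange z 0.16322936346862427 expect 0.1639737903114119
  lid ctr [ 0.57306797 -0.09665836] nB 47 minus tcp mm [-0.50471414 -0.32483488]
  ear 224 58.68546865635516
```

View pics/side_c.png

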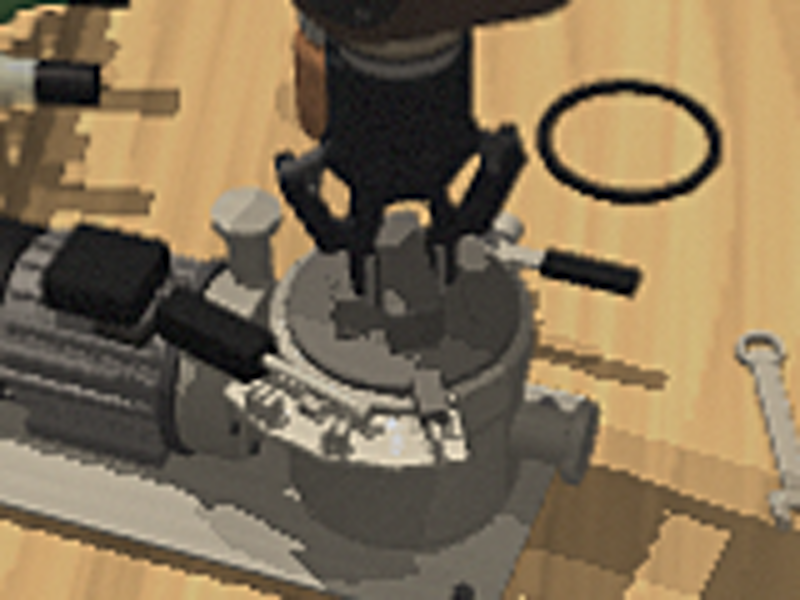

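Seated: the flange top is at about 0.163, with slight contact force. Twisting clockwise (+tool z), first to 20°.

```bash
python3 -m jog '[-0.0003,0,0,0,0,2, -0.0005,0.0003,0,0,0,5, -0.0005,0.0003,0,0,0,8, -0.0005,0.0003,0,0,0,11, -0.0005,0.0003,0,0,0,14, -0.0005,0.0003,0,0,0,17, -0.0005,0.0003,0,0,0,20, -0.0005,0.0003,0,0,0,20]'
python3 m.py d
```

```text
time_s: 15.65
tool_pos: [0.5739, -0.0978, 0.192]
ee_rot: [3.142, 0.003, 1.506]
ft_force: [-3.9, -2.0, 6.0]
width: 0.0306
tcp [ 0.57393662 -0.09775054  0.19198383] [3.14151217e+00 2.50511476e-03 1.50577931e+00] 15.65 F [-3.88591846 -1.95793561  6.00588601] M [-0.10512758  0.70127085  0.11568425]
top 230 flange z 0.16424046918647306 expect 0.16398383300737612
  lid ctr [ 0.5773685  -0.09615216] nB 13 minus tcp mm [3.43187848 1.59838392]
  ear 230 56.81407124557852
side 927 flange z 0.16292138204091655 expect 0.16398383300737612
  lid ctr [ 0.57385673 -0.09796149] nB 48 minus tcp mm [-0.07989401 -0.21094849]
  ear 209 53.584869705695574
```

View pics/side_d.png

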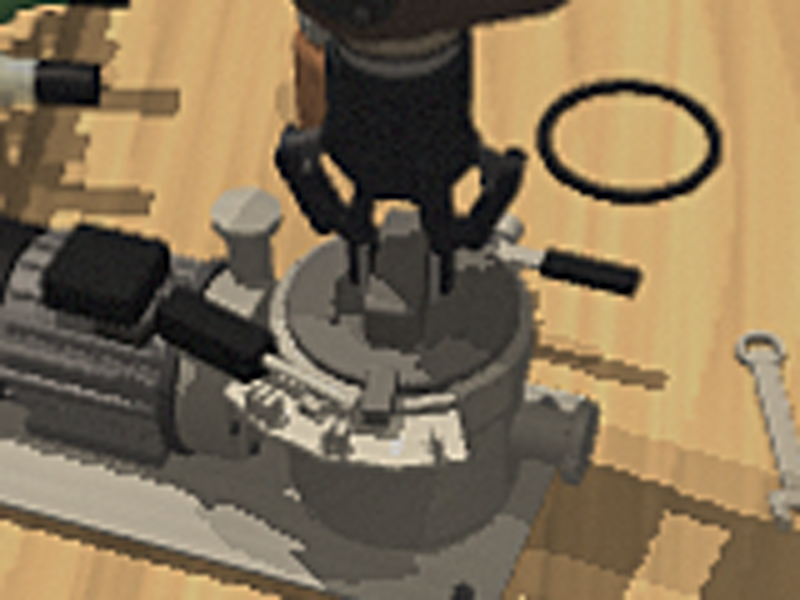

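Ear in contact with the plunger, lid still seated. The remaining 10° brings it to vent.

```bash
python3 -m jog '[0.0005,0,0,0,0,2.5, 0.001,0,0,0,0,5, 0.001,0,0,0,0,7.5, 0.001,0,0,0,0,10, 0.001,0,0,0,0,10, 0.001,0,0,0,0,10]'
python3 m.py e
```

```text
time_s: 16.5
tool_pos: [0.5739, -0.0966, 0.192]
ee_rot: [3.142, 0.002, 1.332]
ft_force: [-5.4, -1.1, 6.7]
width: 0.0303
tcp [ 0.57388497 -0.09663728  0.19196277] [3.14150281e+00 2.30658413e-03 1.33170577e+00] 16.5 F [-5.38092922 -1.14131907  6.66462128] M [-0.13476833  0.70015802  0.15049035]
top 219 flange z 0.16435464665120159 expect 0.16396276589813422
  lid ctr [ 0.57477934 -0.09330518] nB 14 minus tcp mm [0.89436554 3.33210725]
  ear 196 49.03940611768065
side 912 flange z 0.1628283410404569 expect 0.16396276589813422
  lid ctr [ 0.57347457 -0.09680307] nB 47 minus tcp mm [-0.41040419 -0.16578864]
  ear 193 48.18430284922996
```

View pics/side_e.png

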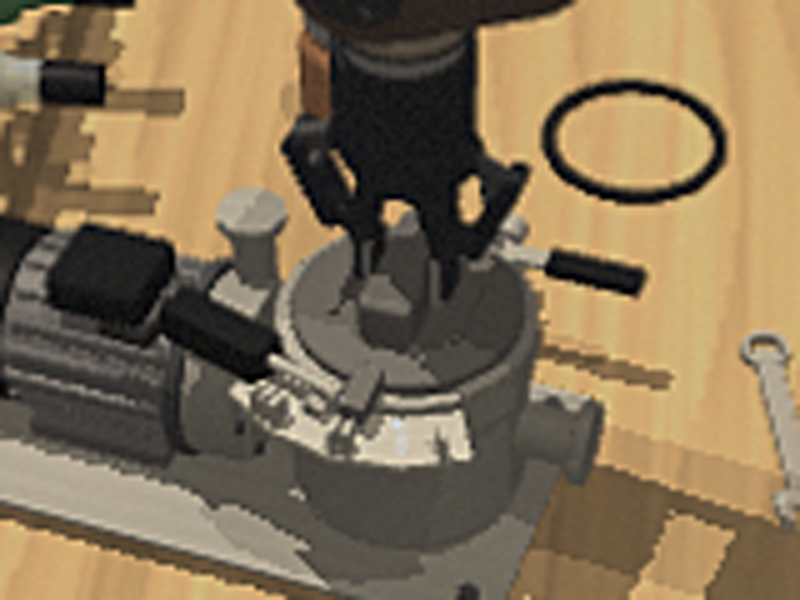

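View pics/top_e.png

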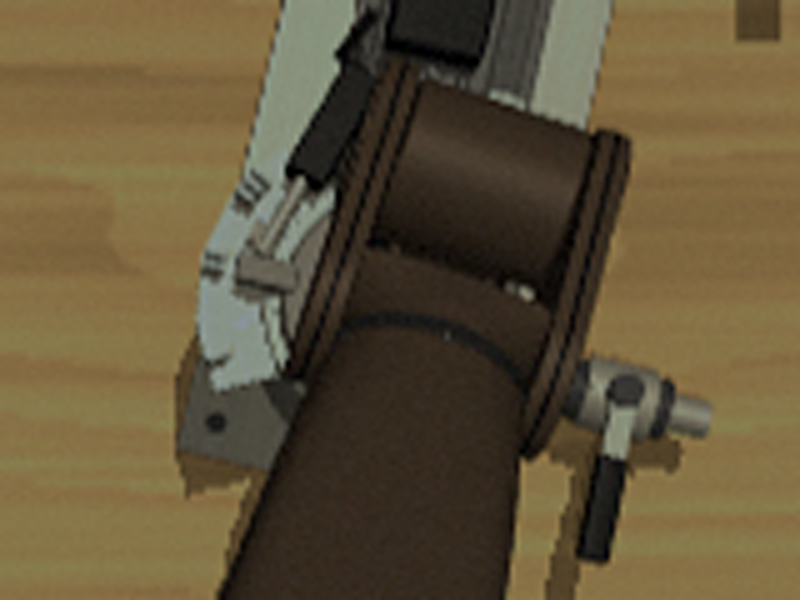

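```bash
python3 -m jog '[0,0,0,0,0,0, 0,0,0,0,0,0, 0,0,0,0,0,0, 0,0,0,0,0,0]'
python3 - <<'E'
from h import *
s=robot.get_state(); T=s["tool_pos"]; print(T,s["ee_rot"],s["width"],s["dq"].round(4))
for n,pot in(("top",(.5726,-.0945)),("side",(.5740,-.0983))):
    c=cams.capture(n); P=cloud(c); d=P[...,:2]-np.array(pot); r=np.hypot(d[...,0],d[...,1]); a=np.degrees(np.arctan2(d[...,1],d[...,0])); z=P[...,2]
    m=(z>.1655)&(z<.174)&(r>.072)&(r<.094)&(a>60)&(a<95)
    e=P[m][:,:2].mean(0)-pot; print(n,m.sum(),"ear ang",np.degrees(np.arctan2(e[1],e[0])),np.percentile(a[m],[5,95]),"vent 76.3")
E
```

```text
time_s: 17.1
tool_pos: [0.5739, -0.0966, 0.192]
ee_rot: [3.142, 0.002, 1.332]
ft_force: [-5.6, -1.5, 5.6]
width: 0.0307
[ 0.57388043 -0.09662738  0.19195474] [3.14153018e+00 2.27093458e-03 1.33167781e+00] 0.030668823131271124 [ 0.001   0.0013 -0.0009 -0.0003 -0.0001 -0.0011]
top 50 ear ang 74.90610594969316 [64.61404051 82.01474895] vent 76.3
side 46 ear ang 75.66930824290357 [67.74581085 82.31207229] vent 76.3
```

The ear is within about 1.5° of the pair, the lid is seated, the grip is steady and the lever is across. Handing in.

```bash
python3 -c "
from bench import job; print(job.close_job())"
```

```text
the job is handed in; nothing more can be done
None
```

The job is handed in: the drain valve is shut, and the grey lid is seated in the collar and held at the vent position. Handing in gave no verdict, so this rests on my own checks.

- **Drain lever:** I pushed it with shut fingers until it met its stop. The force rose to about 33 N with almost no further motion, and later pictures show the lever across the pipe.
- **Lid going in:** I took the grey lid by its bar and lowered it with its ear at the single rib. The lugs passed the notches without resistance, and light contact came at seating height.
- **Lid at vent:** I twisted it 30° clockwise and kept hold with the grip set to 80 N. It never went near the three ribs.
    - **Angle:** the last images put the ear at 74.9° (top camera) and 75.7° (side camera), against 76.3° for the pair of ribs. The tool yaw was also 76.3°.
    - **Seating:** the lid's origin is about 139–140 mm above the bench, within about 1 mm of the pot's axis by tool pose and side camera.
    - **Grip:** the arm was still when I handed in.

**Checks that disagreed or were not made:**
- **Top camera:** the arm hid most of the lid, so its lid-centre fits were off by up to 6 mm. I used the side camera and tool pose instead.
- **Pot centre:** the two cameras differed by about 4 mm, so I averaged them. The insertion force suggested 1–2 mm of offset, which is within the fit's play.
- **First ear-angle estimate:** it was spoiled by the plunger and ribs after seating, so I measured again with a tighter selection.
- **Plunger:** I did not measure its travel. The pictures show the ear pressing on it.

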